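# Return a guest pager through the spring flap of its pen

### The job

A guest pager has been left in front of the pager pen: put it away by pushing it along the worktop, without pinching or lifting it. Push the spring flap open with one finger before the pager gets there and keep it open with that finger while the other finger pushes the pager in through the doorway. Push gently, until the pager lies far enough inside for the flap to swing fully shut behind it, then take the fingers away; leave the shaker and the two sauce cups beside the pen where they are.

Things in the scene. Friction and masses are not known exactly. Their poses are not given: they have to be found in the camera images.
- pager: the guest pager: a flat square black puck with a grey top, 42 x 42 mm, 22 mm high, edges rounded 3 mm, about 0.12 kg, loose, flat on the worktop, its centre 115 to 150 mm in front of the doorway, up to 30 mm off the doorway's middle line, turned up to 0.5 rad either way. Origin: centre of its underside; x and y axes square to its sides, z up
- pen_doorway (a point): middle of the doorway of the pager pen, at worktop level, in the plane of the shut flap. x points straight into the pen, y to the left when looking in, z up. The doorway lies between two round steel posts, 12 mm in diameter and 36 mm high, and is 72 mm wide (y -36 to +36 mm). In front of it is bare worktop, level with the inside
- pen: the pager pen: a low fixed aluminium frame, open at the top, without a floor of its own (the worktop is its floor). Walls 32 mm high, 6 mm thick; inside 84 mm wide (y -42 to +42 mm) and 185 mm long (x 0 to 185 mm). Origin and axes are those of point pen_doorway. Its yaw and place vary; it opens roughly towards the robot's right, so the way in runs roughly to the robot's left
- flap (a joint): opening angle of the pen's spring flap, rad: 0 shut across the doorway, 1.55 fully open along the left wall; it opens only inwards. A light spring shuts it by itself: 0.012 N m when shut, 0.043 N m when fully open (about 1 N at a finger). Shutting, its free edge sweeps a circle of 66 mm radius round the hinge; the pager must lie beyond that
- flap_hinge (a point): the flap: an upright plain steel leaf, 66 mm long, 4 mm thick, from 4 to 30 mm above the worktop. This point lies on its vertical hinge axis at worktop level, at the left side of the doorway (x 0, y +34 mm of point pen_doorway). The leaf runs from there along its own -y, so when shut its free edge is at y -32 mm of pen_doorway
- shaker: a white salt shaker, about 40 mm wide and 81 mm tall, standing loose on the left of the pen, 100 mm from the pen's middle line; not to be disturbed. Origin: centre of its underside
- sauce_cup: an empty black sauce cup, 51 mm across and 29 mm high, standing loose on the left in front of the pen, 105 mm from the middle line; not to be disturbed. Origin: centre of its underside
- sauce_cup_b: another such black sauce cup, standing loose on the right beside the front of the pen, 97 mm from the middle line; not to be disturbed. Origin: centre of its underside
There are look-alikes about, which are no part of the job. What is shaped like the pager but turquoise is not meant.

How it is judged:
By the outcome, as a careful person would: the job done as asked, in the order asked, and still so for the second after the job is handed in, with the robot touching nothing.
It also fails if it takes over 67 s, if anything falls off the work surface, if the arm or the gripper's body presses on something with over 40 N, if the wrist force passes 120 N, or if a joint passes its speed limit or range.

### The arm

A 6-joint arm with a two-finger parallel gripper is mounted at the origin on the work surface; the furniture and walls round the work are solid. World frame = base frame: x ahead of the robot, y to its left, z up, the work surface at z = 0. Lengths are in mm, angles in rad, forces in N, time in s.
With the tool pointing down it reaches from about 350 to 975 mm from the base axis. Payload 7.1 kg.
Tool frame: the origin (TCP) lies on the front face of the gripper's body, between the roots of the fingers; the fingertips stand 80 mm ahead of it and the grasp point (between the pads) lies 61 mm ahead of it (env.tips_ahead is the distance from the TCP to the fingertips, in mm); z points along the fingers, y is the direction in which the jaws open and shut (so a half turn about z gives the same grasp; the last joint's range is limited). The gripper opens to 88 mm and grips with 3 to 60 N. Pads are 20 mm wide; open, the fingers measure 115 mm over their backs; the gripper's body (75 mm by 178 mm) begins 61 mm behind the grasp point.
Start: joints at [-0.019, 0.423, 1.63, -0, 1.089, -0.019], TCP at [624.984, 0.026, 302.675] pointing down, gripper open.
Joint ranges: [-3, 3], [-0.9, 2.11], [0.09, 2.58], [-1.31, 4.45], [0.11, 2.69], [-2.54, 2.54]. Speed limits (rad/s): [2.39, 2.39, 3.01, 3.14, 3.14, 3.14].

### API

Orientations are given as a unit quaternion [x, y, z, w].
In Python, from station import env, set_gripper, viewer, workorder gives the robot as it stands. Calls block until the motion is done:
- env.reach(position, orientation): joint-space move of the TCP to a pose.
- env.move_l(position, rot=None, rate=150, f_stop=None): straight line of the TCP; rot=None keeps the orientation; rate is the mean speed in mm/s. With f_stop (N) it stops when the force on the tool has changed by that much, and returns True; else False.
- env.move_joints(angles): joint-space move.
- set_gripper(opening): finger opening in mm; the grip force is fixed at half the most; returns when the fingers have stopped.
- env.hold(seconds).
- env.ik(position, orientation): joint angles nearest the present ones, or None.
- env.read_state(): the state.
- viewer.camera(name): name is "scene" or "side" or "wrist"; returns the picture (480x640x3 uint8, blue, green, red); there is no depth.
- viewer.camera_params(name): a dict with "fx", "fy", "cx", "cy" (pixels), "pose" (4x4, takes a point from camera to world coordinates); the wrist camera has in their place "tool_from_camera" (4x4, takes a point from camera to tool coordinates, whose origin is the TCP and whose axes are the flange's). Camera axes: x right, y up, looking along -z (the intrinsics and any distortion apply to the point x, -y, -z); pixel columns grow to the right and rows downward; lengths in mm; the calibration is good to about 2 mm. A picture is of the moment at which its call begins: read the wrist's pose just before it. camera_params takes no time and is no camera call.
A pose or a line that the arm cannot do raises env.IKError and nothing moves.
- workorder.sign_off(): hands the job in, once; it reports no verdict.
The state is a dict: "time_s": time; "qpos": joint angles; "dq": joint speeds; "tau": joint torques, N m; "tool_pos": TCP position; "orientation": TCP orientation; "force": force on the tool from outside, world axes, zero at the start; "wrist_torque": the same for the moment, N m; "width": finger opening in mm.
Only numpy, scipy, OpenCV 4.12 (cv2) and the standard library are available. Lean on these libraries where they do the work, as an engineer would, in place of code of your own. Each camera call takes 0.05 s, during which the arm holds its last target.

## Working session

There is one attempt and no reset: what is moved stays moved. The work goes in short steps, each a Python script; the robot and the scene stay as the last script left them, time stands still between calls to the robot, and variables do not carry over. Pictures are saved under pics/ and viewed, and the job is handed in when it is done.

```bash
ls; mkdir -p pics
python3 - <<'E'
from station import env, set_gripper, viewer, workorder
import cv2
for n in ("scene","side","wrist"):
    cv2.imwrite(f"pics/{n}0.png",viewer.camera(n))
    p=viewer.camera_params(n); print(n,p)
s=env.read_state(); print(s)
E
```

```text
pics
scene {'fx': 539.1812400862079, 'fy': 539.1812400862079, 'cx': 323.38431741804055, 'cy': 239.38370266072096, 'pose': array([[ 6.59544776e-01,  3.27091740e-01, -6.76765604e-01,
        -1.81162239e+02],
       [-7.51240661e-01,  2.56583878e-01, -6.08113627e-01,
        -6.90986295e+02],
       [-2.52618013e-02,  9.09492005e-01,  4.14953171e-01,
         4.46678806e+02],
       [ 0.00000000e+00,  0.00000000e+00,  0.00000000e+00,
         1.00000000e+00]])}
side {'fx': 459.21297707799346, 'fy': 459.21297707799346, 'cx': 323.20253738949305, 'cy': 241.57928157547224, 'pose': array([[ 8.66988227e-01, -4.24854793e-01,  2.60441584e-01,
         7.16044777e+02],
       [ 4.98316518e-01,  7.42783436e-01, -4.47161509e-01,
        -4.54813458e+02],
       [-3.47298388e-03,  5.17466107e-01,  8.55696655e-01,
         7.88472200e+02],
       [ 0.00000000e+00,  0.00000000e+00,  0.00000000e+00,
         1.00000000e+00]])}
wrist {'fx': 331.85703371679267, 'fy': 331.85703371679267, 'cx': 311.7327180606246, 'cy': 237.74726660182156, 'tool_from_camera': array([[-5.99233377e-04,  9.58024740e-01,  2.8
[... 294 characters left out ...]
}
{'time_s': 0.15, 'qpos': array([-1.89751420e-02,  4.23666569e-01,  1.63049197e+00,  1.89631195e-05,
        1.08860137e+00, -1.89735073e-02]), 'dq': array([-5.00783927e-05, -2.46663791e-03, -7.37582228e-04, -6.95496146e-04,
        4.94950133e-04, -4.39601219e-04]), 'tau': array([ 9.52650989e-04, -5.44981134e+01, -2.73919362e+01,  6.45430083e-02,
        2.04369903e-02, -3.19723256e-05]), 'tool_pos': array([6.24668690e+02, 5.14016785e-02, 3.02088259e+02]), 'orientation': array([ 7.07110351e-01,  7.07102970e-01, -3.98732579e-04, -4.26266823e-04]), 'force': array([0.1881354 , 0.12525503, 0.00952437]), 'wrist_torque': array([-0.02856632,  0.02705953,  0.00340786]), 'width': 88.24895286828065}
```

View pics/scene0.png

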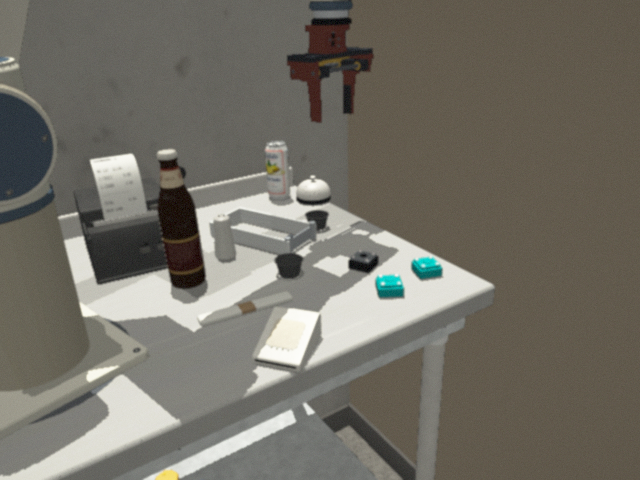

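View pics/side0.png

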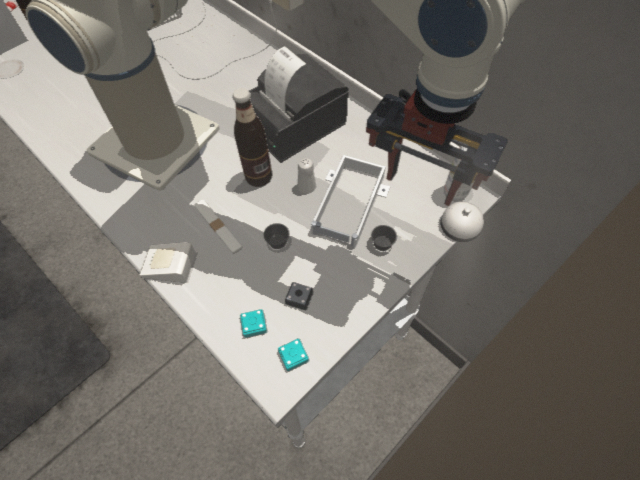

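View pics/wrist0.png

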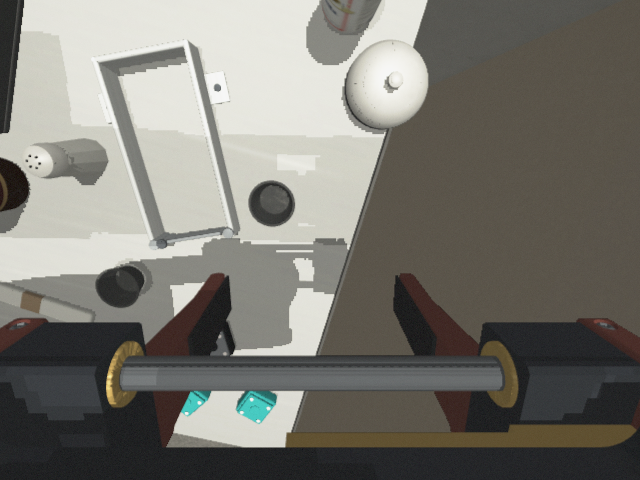

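```bash
cat > h.py <<'E'
from station import env, set_gripper, viewer, workorder
import numpy as np, cv2
from scipy.spatial.transform import Rotation as R
def campose(n,st=None):
    p=viewer.camera_params(n)
    K=np.array([[p['fx'],0,p['cx']],[0,p['fy'],p['cy']],[0,0,1]])
    if 'pose' in p: return K,p['pose'],p
    T=np.eye(4);T[:3,:3]=R.from_quat(st['orientation']).as_matrix();T[:3,3]=st['tool_pos']
    return K,T@p['tool_from_camera'],p
def px2w(n,u,v,z,st=None):
    K,T,_=campose(n,st)
    d=np.linalg.inv(K)@[u,v,1]; d=T[:3,:3]@np.array([d[0],-d[1],-d[2]])
    o=T[:3,3]; return o+d*(z-o[2])/d[2]
def w2px(n,P,st=None):
    K,T,_=campose(n,st)
    q=np.linalg.inv(T)@np.append(P,1); q=K@np.array([q[0],-q[1],-q[2]]); return q[:2]/q[2]
E
python3 - <<'E'
from h import *
np.set_printoptions(precision=1,suppress=True)
print(viewer.camera_params('wrist').keys())
st=env.read_state()
for nm,u,v,z in [('hingepost',158,243,36),('rpost',230,232,36),('farL',95,58,32),('farR',189,41,32),('cup',120,287,29),('cupb',271,203,29),('shaker',40,160,81)]: print(nm,px2w('wrist',u,v,z,st))
for nm,u,v,z in [('hinge',317,236,36),('rpost',354,241,36),('farL',345,157,32),('farR',384,164,32),('pager',299,292,22),('tq1',253,320,22),('tq2',293,352,22),('cup',277,230,29),('cupb',384,233,29),('shaker',306,160,81)]: print(nm,px2w('side',u,v,z))
for n in ('side',):
    im=cv2.imread(f'pics/{n}0.png'); cv2.imwrite('pics/side_crop0.png',cv2.resize(im[140:380,220:420],None,fx=3,fy=2.5*1.0,interpolation=cv2.INTER_CUBIC)[:600] )
E
```

```text
dict_keys(['fx', 'fy', 'cx', 'cy', 'tool_from_camera'])
hingepost [454.9 -31.5  36. ]
rpost [535.2 -18.9  36. ]
farL [417.4 152.5  32. ]
farR [508.8 166.8  32. ]
cup [399.7 -87.7  29. ]
cupb [580.2  11.8  29. ]
shaker [381.7  60.5  81. ]
hinge [470.4 -56.6  36. ]
rpost [537.6 -31.2  36. ]
farL [420.1 149.5  32. ]
farR [502.1 173.6  32. ]
pager [ 498.  -169.7   22. ]
tq1 [ 455.7 -256.5   22. ]
tq2 [ 547.6 -270.4   22. ]
cup [392.9 -79.9  29. ]
cupb [578.2  18.   29. ]
shaker [374.7  64.4  81. ]
```

View pics/side_crop0.png

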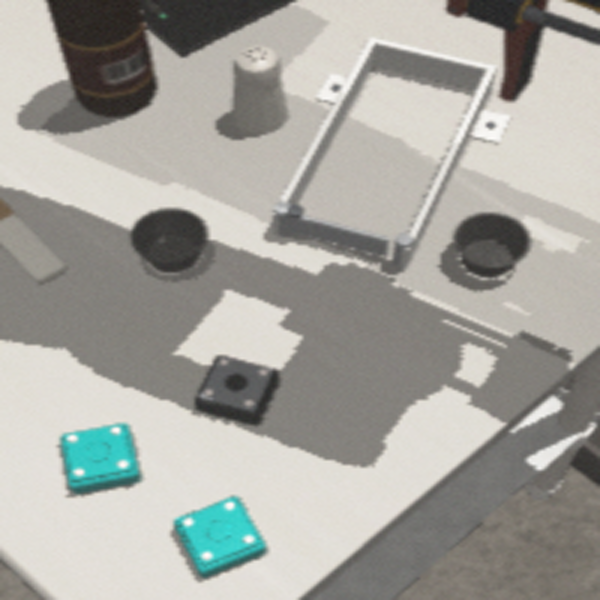

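The pager is the black puck at side px (299,292). The two turquoise pucks at (253,320) and (293,352) are look-alikes. Next I'll get a closer wrist view.

Run:
```python
from h import *
np.set_printoptions(precision=1,suppress=True)
st=env.read_state(); q=st['orientation']
env.reach([500,-165,320],[2**-.5,2**-.5,0,0])
env.hold(0.2)
st=env.read_state(); print(st['time_s'],st['tool_pos'],st['orientation'])
im=viewer.camera('wrist'); cv2.imwrite('pics/w1.png',im); 
import pickle; pickle.dump(st,open('st1.pkl','wb'))
im2=viewer.camera('side'); cv2.imwrite('pics/s1.png',im2)
```

```text
1.1917 [ 500.9 -164.1  319.8] [ 0.7  0.7  0.  -0. ]
```

View pics/w1.png

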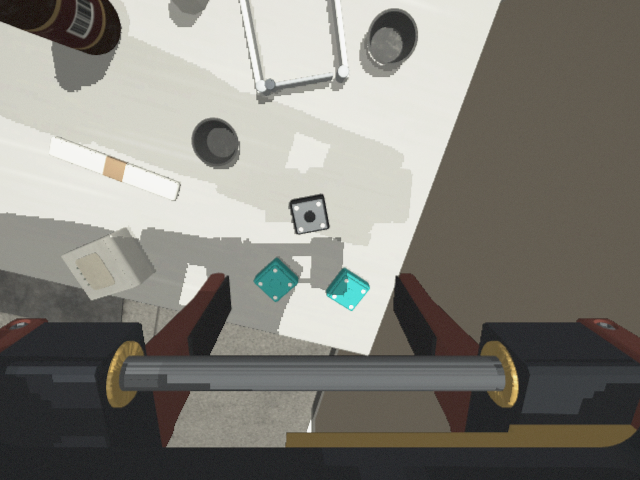

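View pics/s1.png

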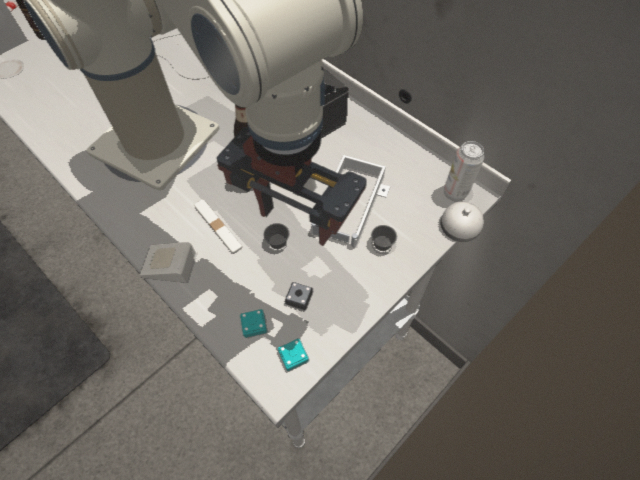

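The wrist view shows the pager (grey top, black rim) at (309,214), the posts at about (267,87) and (342,72), and the turquoise pucks at (276,279) and (347,289). Here is the enlarged crop to confirm.

Run:
```python
import cv2
im=cv2.imread('pics/w1.png')
a=cv2.resize(im[180:250,275:345],None,fx=8,fy=8,interpolation=cv2.INTER_CUBIC); 
cv2.imwrite('pics/w1_pager.png',a)
b=cv2.resize(im[40:120,240:370],None,fx=6,fy=6,interpolation=cv2.INTER_CUBIC); cv2.imwrite('pics/w1_door.png',b)
```

```text
(no output)
```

View pics/w1_pager.png

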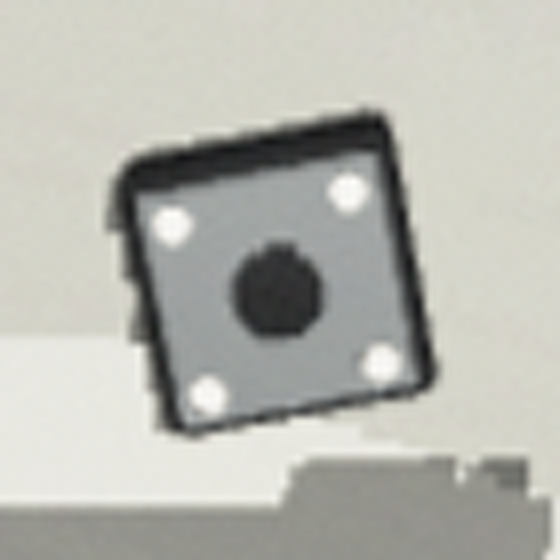

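View pics/w1_door.png

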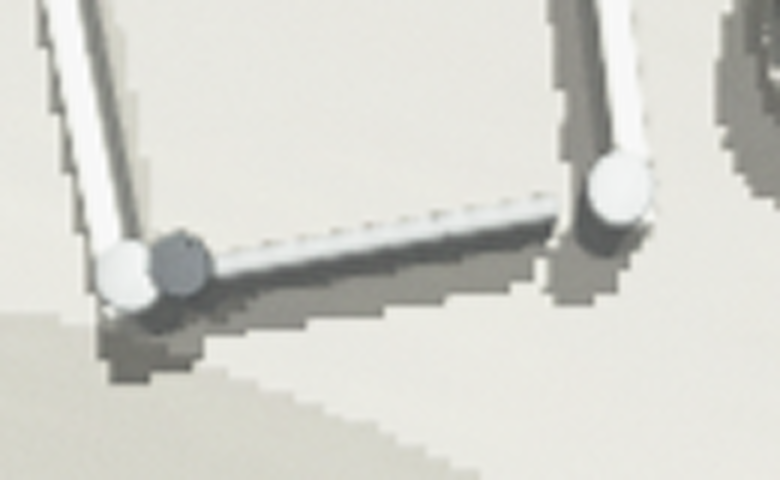

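```bash
python3 - <<'E'
from h import *
import pickle
np.set_printoptions(precision=1,suppress=True)
st=pickle.load(open('st1.pkl','rb'))
W=lambda u,v,z: px2w('wrist',u,v,z,st)
L=W(240+127/6,40+275/6,36);Rr=W(240+620/6,40+188/6,36);H=W(240+180/6,40+264/6,36)
print(L,Rr,np.linalg.norm(L-Rr),'hinge',H,np.linalg.norm(H-L))
D=(L+Rr)/2; yv=(L-Rr)[:2]/np.linalg.norm((L-Rr)[:2]); xv=np.array([yv[1],-yv[0]]); yaw=np.arctan2(xv[1],xv[0])
# far wall corners from w0? 
dots=[W(275+a/8,180+b/8,22) for a,b in [(172,226),(348,192),(382,362),(208,396)]]
c=np.mean(dots,0); e=(dots[1]-dots[0]+dots[2]-dots[3])[:2]; print('pager',c,np.linalg.norm(dots[1]-dots[0]),np.degrees(np.arctan2(e[1],e[0])))
rel=(c-D)[:2]; print('door',D,'yaw',yaw,np.degrees(yaw),'pager in pen',rel@xv,rel@yv)
for s,p in [('L',L),('R',Rr),('pager',c)]: print(s,w2px('side',p),w2px('scene',p))
K=viewer.camera_params('side')
E
python3 - <<'E'
import cv2
im=cv2.imread('pics/side0.png'); cv2.imwrite('pics/s0c.png',cv2.resize(im[215:315,280:400],None,fx=6,fy=6,interpolation=cv2.INTER_CUBIC))
E
```

```text
[449.5 -34.3  36. ] [532.3 -20.8  36. ] 83.93167811684049 hinge [458.5 -32.6  36. ] 9.16964157530497
pager [ 498.5 -173.4   22. ] 26.081081940852187 11.331271428536317
door [490.9 -27.6  36. ] yaw 1.7313843312802484 99.2010148974386 pager in pen -145.19474622241788 15.867064247846915
L [313.6 223.1] [287.1 238.7]
R [354.1 235.9] [312.  223.2]
pager [298.1 293.7] [363.2 257. ]
```

View pics/s0c.png

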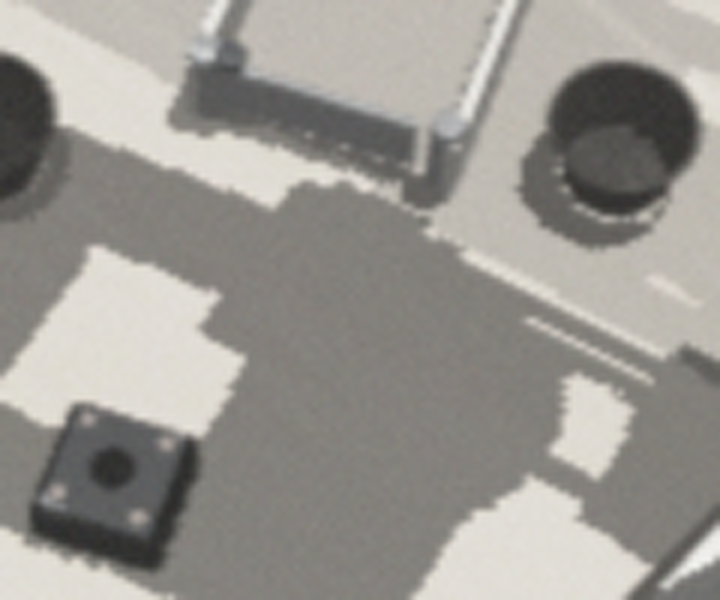

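Run:
```python
import cv2,numpy as np
im=cv2.imread('pics/w0.png') if 0 else cv2.imread('pics/wrist0.png')
a=cv2.resize(im[255:455,140:260],None,fx=3,fy=3,interpolation=cv2.INTER_CUBIC)
b=cv2.resize(im[255:455,370:490],None,fx=3,fy=3,interpolation=cv2.INTER_CUBIC)
cv2.imwrite('pics/f.png',np.hstack([a,b]))
im=cv2.imread('pics/scene0.png'); cv2.imwrite('pics/f2.png',cv2.resize(im[20:130,280:385],None,fx=5,fy=5,interpolation=cv2.INTER_CUBIC))
```

```text
(no output)
```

View pics/f.png

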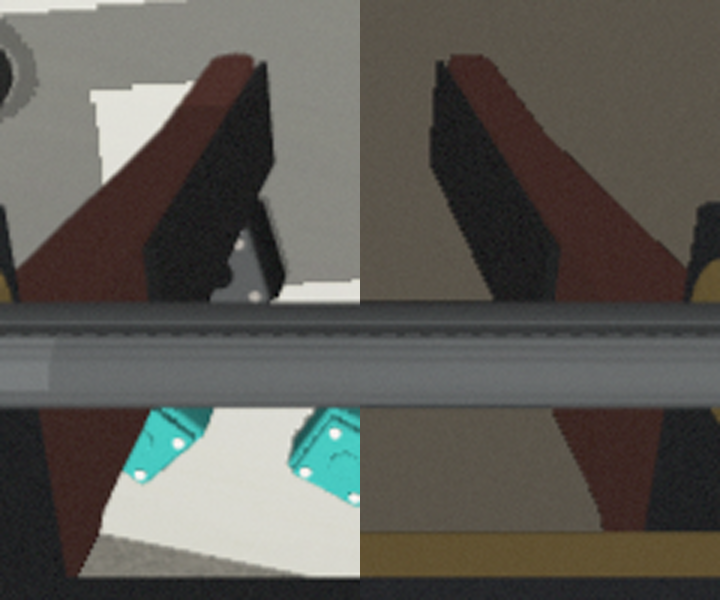

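View pics/f2.png

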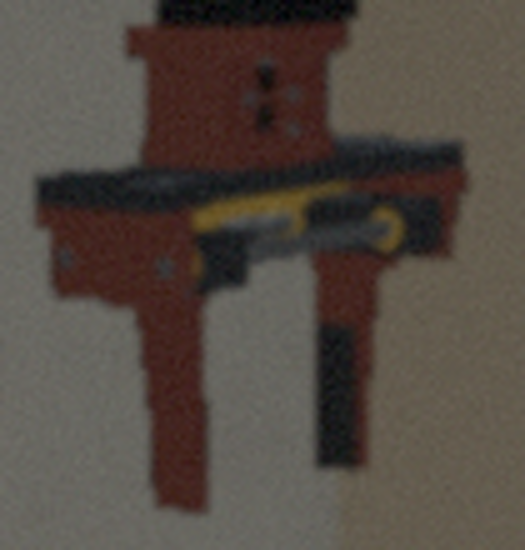

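```bash
cat >> h.py <<'E'
D0=np.array([490.9,-27.6]); YAW=1.7320
XV=np.array([np.cos(YAW),np.sin(YAW)]); YV=np.array([-XV[1],XV[0]])
def pen(P): d=np.asarray(P)[:2]-D0; return np.array([d@XV,d@YV])
def world(x,y): return D0+x*XV+y*YV
TH=5.5
def pose_mid(x,y,al,ztip=8):
    phi=YAW+al; c,s=np.cos(phi),np.sin(phi)
    M=np.array([[s,-c,0],[-c,-s,0],[0,0,-1]]).T
    q=R.from_matrix(M).as_quat()
    p=world(x,y); return [p[0],p[1],ztip+env.tips_ahead],q
def pose_AB(A,B,ztip=8):
    A=np.array(A,float);B=np.array(B,float);d=A-B
    p,q=pose_mid(*(A+B)/2,np.arctan2(d[1],d[0]),ztip); return p,q,np.hypot(*d)-2*TH
E
python3 - <<'E'
from h import *
import pickle
np.set_printoptions(precision=1,suppress=True)
st=pickle.load(open('st1.pkl','rb'))
for n,u,v,z in [('tq1top',276,258,0),('tq1L',254,282,0),('tq1R',299,277,0),('tq2top',345,268,0),('tq2L',326,291,0),('cup',217,142,29),('cupb',391,38,29)]:
    P=px2w('wrist',u,v,z,st); print(n,P,pen(P))
print('bottle base',pen(px2w('side',257,183,0)), 'top',pen(px2w('side',241,98,250)))
p,q=pose_mid(-145,16,np.pi/2,120); print(p,q,env.ik(p,q))
p,q=pose_mid(-145,-12,0,120); print(p,q,env.ik(p,q))
for A,B in [((32,19),(-64,-2)),((54,20),(20,-8)),((54,25),(60,-12))]:
    p,q,w=pose_AB(A,B); print(w,env.ik(p,q))
E
```

```text
tq1top [ 454.9 -232.9    0. ] [-196.8   68.5]
tq1L [ 424.9 -266.5    0. ] [-225.3  103.5]
tq1R [ 484.3 -259.3    0. ] [-227.7   43.8]
tq2top [ 544.2 -246.6    0. ] [-224.7  -17.4]
tq2L [ 519.9 -279.4    0. ] [-253.2   11.8]
cup [398.4 -89.1  29. ] [-45.8 101.2]
cupb [579.5  10.5  29. ] [ 23.4 -93.5]
bottle base [ 76.2 204.5] top [ 63.  193.2]
[np.float64(498.3808697225081), np.float64(-173.28814841364022), 200.0] [0.6 0.8 0.  0. ] [-0.4  0.4  1.9 -0.   0.8 -0.5]
[np.float64(526.0178441562141), np.float64(-168.79396949522973), 200.0] [1.  0.1 0.  0. ] [-0.3  0.5  1.9 -0.   0.8  1.1]
87.2700361249552 [-0.1  0.6  2.  -0.   0.5  1.1]
33.04543109109048 [-0.   0.6  2.  -0.   0.5  0.7]
26.483329627982627 [ 0.   0.6  2.1 -0.   0.5 -0.3]
```

```bash
python3 - <<'E'
from h import *
import pickle
np.set_printoptions(precision=1,suppress=True)
T=lambda: round(env.read_state()['time_s'],2)
p,q=pose_mid(-145,16,np.pi/2,60); env.reach(p,q)
p,q=pose_mid(-145,16,np.pi/2,8); env.move_l(p,rate=120)
print(T(),env.read_state()['force'])
p,q=pose_mid(-145,-8,np.pi/2,8); env.move_l(p,rate=60)
p,q=pose_mid(-145,-33,np.pi/2,8); env.move_l(p,rate=35)
st=env.read_state(); print(T(),st['force'],pen(st['tool_pos']),p,st['tool_pos'])
p,q=pose_mid(-145,-29,np.pi/2,8); env.move_l(p,rate=40)
st=env.read_state();cv2.imwrite('pics/w2.png',viewer.camera('wrist')); cv2.imwrite('pics/s2.png',viewer.camera('side'));pickle.dump(st,open('st2.pkl','wb'))
print(T())
E
python3 -c "
import cv2,numpy as np
a=cv2.imread('pics/w2.png')
b=cv2.imread('pics/s2.png')
cv2.imwrite('pics/c2.png',np.hstack([cv2.resize(a,(400,300)),cv2.resize(b[200:350,230:430],(400,300))]))"
```

```text
2.62 [0.2 0.3 0.7]
4.04 [1.4 0.1 0.1] [-145.  -33.] [np.float64(546.7455749814935), np.float64(-165.42333530642185), 88.0] [ 546.7 -165.4   88. ]
4.39
```

View pics/c2.png

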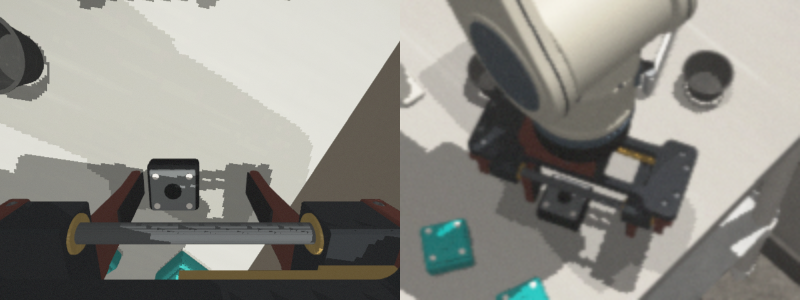

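```bash
cat > det.py <<'E'
from h import *
def pager(im,st,z=22,guess=None,save=None,rad=40):
    """find 4 white dots in bright spots near the guess"""
    u,v=w2px('wrist',[*world(*guess),z],st); u,v=int(u),int(v)
    y0,x0=max(v-rad,0),max(u-rad,0)
    c=im[y0:v+rad,x0:u+rad]
    if save: cv2.imwrite(save,cv2.resize(c,None,fx=6,fy=6,interpolation=cv2.INTER_CUBIC)[:600,:800])
    return x0,y0
E
python3 - <<'E'
from det import *
import pickle
st=pickle.load(open('st2.pkl','rb')); im=cv2.imread('pics/w2.png')
print(pager(im,st,guess=(-145,-10),save='pics/p2.png',rad=50))
E
```

```text
(224, 254)
```

View pics/p2.png

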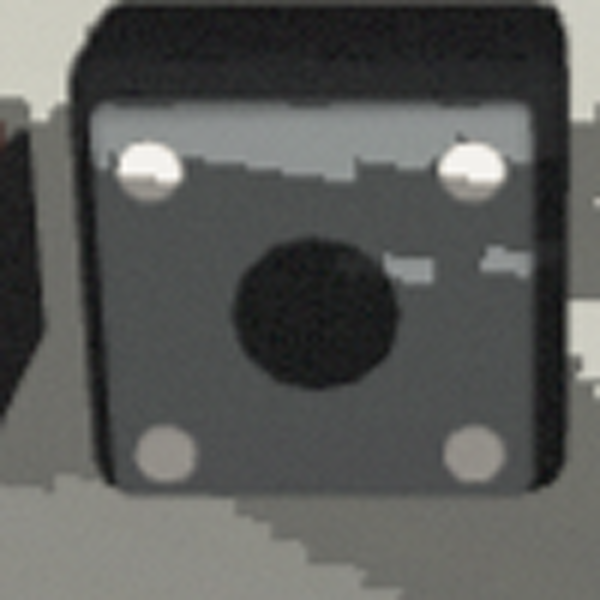

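```bash
cat >> det.py <<'E'
def fromdots(x0,y0,dots,st,f=6,z=22):
    # order: front-left, front-right, rear-right, rear-left seen in pen frame
    P=np.array([pen(px2w('wrist',x0+(a+.5)/f-.5,y0+(b+.5)/f-.5,z,st)) for a,b in dots])
    e=P[0]-P[1]+P[3]-P[2]  # along +y
    return P.mean(0), np.degrees(np.arctan2(-e[0],e[1])), np.linalg.norm(P-np.roll(P,1,0),axis=1)
E
python3 - <<'E'
from det import *
import pickle
st=pickle.load(open('st2.pkl','rb'))
print(fromdots(224,254,[(150,170),(472,170),(475,453),(165,453)],st))
E
```

```text
(array([-145.98903767,  -10.86152267]), np.float64(-0.023945454471513736), array([26.06743147, 26.07976841, 26.06313978, 26.27016128]))
```

```bash
python3 - <<'E'
from det import *
import pickle
np.set_printoptions(precision=1,suppress=True)
T=lambda: round(env.read_state()['time_s'],2)
p,q=pose_mid(-145,-29,np.pi/2,45); env.move_l(p,rate=120)
p,q=pose_mid(-127,-10,0,45); env.reach(p,q)
p,q=pose_mid(-127,-10,0,8); env.move_l(p,rate=100)
p,q=pose_mid(-70,-10,0,8); env.move_l(p,rate=60)
st=env.read_state(); print(T(),st['force'],pen(st['tool_pos']),st['width'])
cv2.imwrite('pics/w3.png',viewer.camera('wrist')); cv2.imwrite('pics/s3.png',viewer.camera('side'));pickle.dump(st,open('st3.pkl','wb'))
E
python3 -c "
import cv2,numpy as np
a=cv2.imread('pics/w3.png')
b=cv2.imread('pics/s3.png')
cv2.imwrite('pics/c3.png',np.hstack([cv2.resize(a,(400,300)),cv2.resize(b[180:330,230:430],(400,300))]))"
```

```text
7.88 [1.2 0.6 0.1] [-70.   -9.9] 87.88478651322785
```

View pics/c3.png

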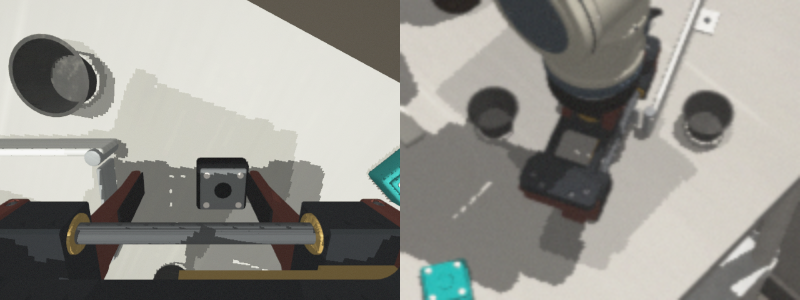

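Run:
```python
from det import *
import pickle
np.set_printoptions(precision=1,suppress=True)
T=lambda: round(env.read_state()['time_s'],2)
p,q=pose_mid(-11,-10,0,8); env.move_l(p,rate=50)
st=env.read_state(); print(T(),st['force'],pen(st['tool_pos']),st['width'])
im=viewer.camera('wrist'); cv2.imwrite('pics/w4.png',im); cv2.imwrite('pics/s4.png',viewer.camera('side'));pickle.dump(st,open('st4.pkl','wb'))
print(pager(im,st,guess=(-34,-11),save='pics/p4.png',rad=50))
```

```text
9.31 [1.2 0.3 0.6] [-11.2 -10.2] 87.83878471593174
(307, 253)
```

View pics/p4.png

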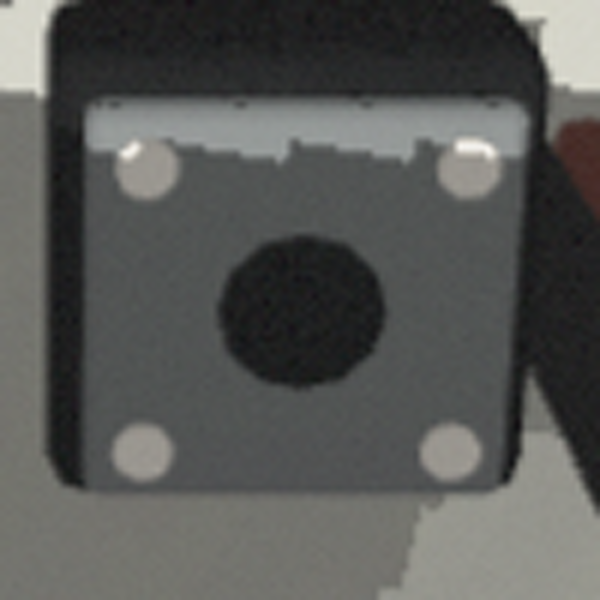

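View pics/w4.png

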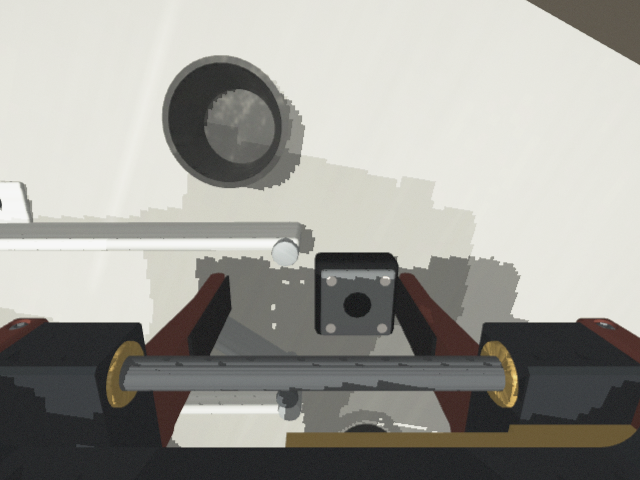

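View pics/s4.png

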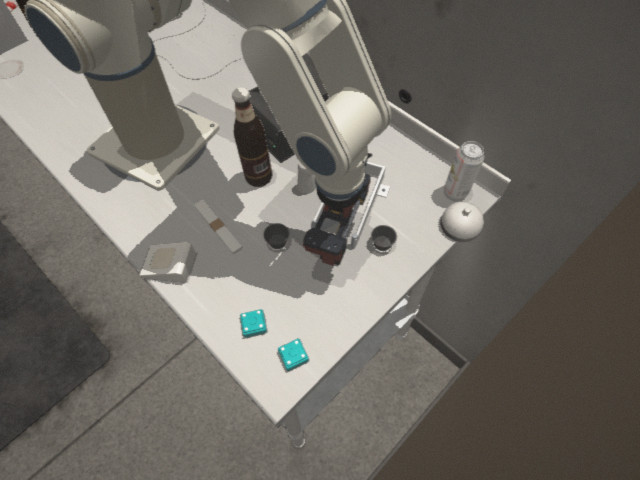

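Run:
```python
from det import *
import pickle
st=pickle.load(open('st4.pkl','rb'))
print(fromdots(307,253,[(142,452),(147,170),(470,170),(450,452)],st))
print('rpost',pen(px2w('wrist',284.5,252,36,st)),'hinge boss',pen(px2w('wrist',288,399,34,st)))
for v in (225,250):print(pen(px2w('wrist',10,v,32,st)),pen(px2w('wrist',260,v,32,st)))
```

```text
(array([-33.91385952, -10.03566117]), np.float64(-0.09302934244613523), array([26.10098723, 25.98720661, 26.15701669, 25.97864287]))
rpost [  0.17691006 -42.79117519] hinge boss [ 0.52793577 36.1455615 ]
[118.67684951 -53.76766921] [ 10.78544399 -53.70760242]
[121.68086608 -42.3778592 ] [ 11.30883649 -42.33355749]
```

```bash
cat >> h.py <<'E'
def go(A,B,rate=40,ztip=8):
    p,q,w=pose_AB(A,B,ztip); env.move_l(p,q,rate=rate)
def by_B(B,Ay,w):
    d=w+2*TH; return (B[0]+np.sqrt(d*d-(Ay-B[1])**2),Ay)
E
python3 - <<'E'
from det import *
import pickle
np.set_printoptions(precision=1,suppress=True)
T=lambda: round(env.read_state()['time_s'],2)
def rep(): st=env.read_state(); print(T(),st['force'],pen(st['tool_pos']),st['width'])
w=88
p,q=pose_mid(-15,-10,0,8); env.move_l(p,rate=40)
B=(-65.,1.); go(by_B(B,19,w),B,35); rep()
st=env.read_state();im=viewer.camera('wrist'); cv2.imwrite('pics/w5.png',im)
B=(-43.,1.); A=by_B(B,19,w); print(A); go(A,B,40); rep()
st=env.read_state();im=viewer.camera('wrist'); cv2.imwrite('pics/w6.png',im); cv2.imwrite('pics/s6.png',viewer.camera('side'));pickle.dump(st,open('st6.pkl','wb'))
E
python3 -c "
import cv2,numpy as np
a=cv2.imread('pics/w5.png')
b=cv2.imread('pics/w6.png')
cv2.imwrite('pics/c6.png',np.vstack([a[200:440,100:500],b[200:440,100:500]]))"
```

```text
10.38 [ 0.7  1.2 -0.6] [-16.3   9.7] 87.5787303934519
(np.float64(54.349884437527706), 19)
11.13 [ 0.7  1.  -0.7] [ 6.  10.1] 87.58273213346673
```

View pics/c6.png

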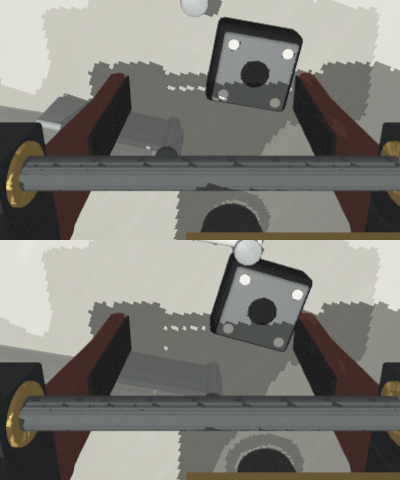

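```bash
cat >> det.py <<'E'
def show(im,name,c=(290,180),s=(130,100)):
    cv2.imwrite(name,cv2.resize(im[c[1]:c[1]+s[1],c[0]:c[0]+s[0]],None,fx=6,fy=6,interpolation=cv2.INTER_CUBIC))
E
python3 - <<'E'
from det import *
im=cv2.imread('pics/w6.png'); show(im,'pics/p6.png',(300,210),(130,100))
E
```

```text
(no output)
```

View pics/p6.png

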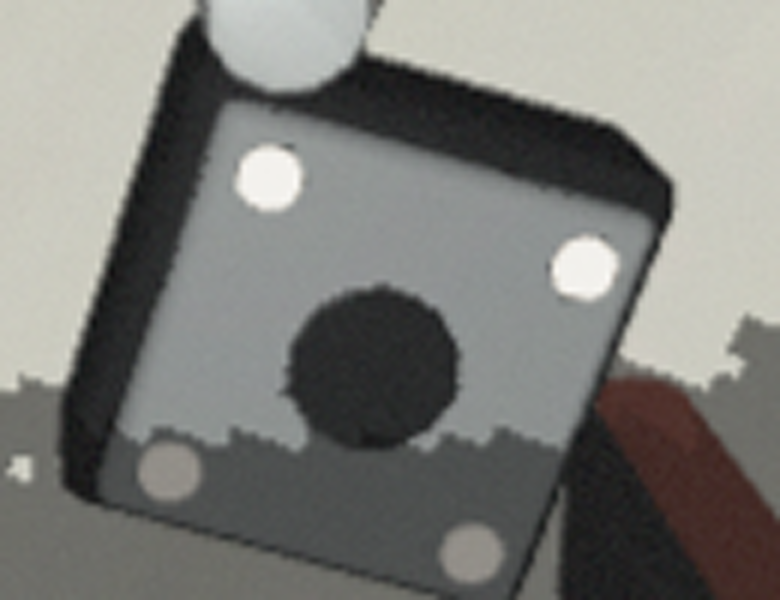

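Run:
```python
from det import *
import pickle
st=pickle.load(open('st6.pkl','rb'))
print(fromdots(300,210,[(170,470),(269,178),(584,267),(472,552)],st))
print('rpost',pen(px2w('wrist',300+285/6,210+10/6,36,st)))
print('B tip top-right corner', pen(px2w('wrist',300+605/6,210+395/6,8,st)))
```

```text
(array([-14.75844737, -11.85534487]), np.float64(-6.028486809967007), array([26.08869194, 25.95405127, 26.10558015, 26.01314503]))
rpost [  0.27112321 -41.94586367]
B tip top-right corner [-38.86158827  -7.78533445]
```

```bash
cat > step.py <<'E'
from det import *
import pickle,sys
np.set_printoptions(precision=1,suppress=True)
def solve(Bx,cy,Ax,top=30.5):
    # fixed point on alpha
    al=0.3
    for _ in range(50):
        s,c=np.sin(al),abs(np.cos(al))
        By=cy-(5.5*s-10*np.cos(al)) if al<1.4 else cy
        Ay=top-(5.5*s+10*c)
        al=np.arctan2(Ay-By,Ax-Bx)
    return (Ax,Ay),(Bx,By),np.degrees(al)
def run(seq,rate=40):
    fm=0
    for Bx,cy,Ax in seq:
        A,B,al=solve(Bx,cy,Ax); p,q,w=pose_AB(A,B)
        w0=env.read_state()['width']
        if abs(w-w0)>0.7: set_gripper(w)
        env.move_l(p,q,rate=rate)
        st=env.read_state(); print(round(st['time_s'],2),'B',np.array(B),'A',np.array(A),'al %.0f w %.1f/%.1f'%(al,w,st['width']),st['force'])
def snap(n):
    env.hold(0.1); st=env.read_state(); im=viewer.camera('wrist'); cv2.imwrite(f'pics/w{n}.png',im); pickle.dump(st,open(f'st{n}.pkl','wb')); return im
E
python3 - <<'E'
from step import *
run([(-37,-9,54),(-30,-9.5,54),(-22,-10,54),(-14,-10,54)])
snap(7)
cv2.imwrite('pics/s7.png',viewer.camera('side'))
E
```

```text
11.82 B [-37.   -0.4] A [54.  19.6] al 12 w 82.2/82.0 [ 0.7 -0.7  0.4]
12.43 B [-30.   -1.1] A [54.  19.5] al 14 w 75.5/75.5 [ 1.3 -0.4  0.2]
13.04 B [-22.   -1.8] A [54.  19.4] al 16 w 67.9/67.5 [ 0.3 -0.5 -0.3]
13.66 B [-14.   -2.1] A [54.  19.3] al 17 w 60.3/60.2 [ 1.5  0.9 -0.3]
```

View pics/w7.png

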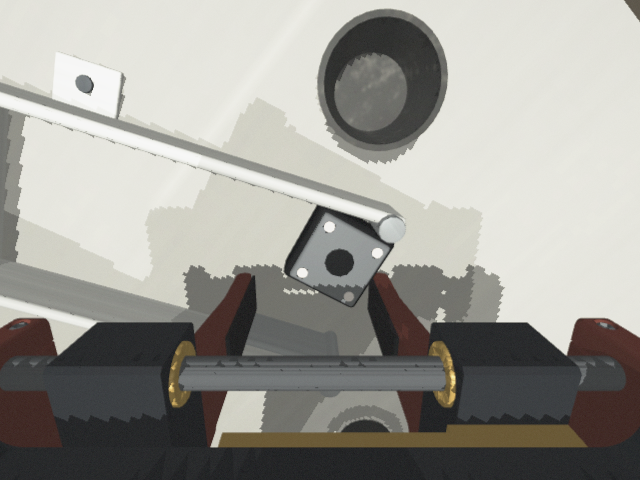

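Run:
```python
from step import *
im=cv2.imread('pics/w7.png'); show(im,'pics/p7.png',(280,205),(130,100))
st=pickle.load(open('st7.pkl','rb'))
print(fromdots(0,0,[(302.5,273),(329.5,227.5),(377,253),(349,297)],st,f=1))
```

```text
(array([ 13.7, -16.4]), np.float64(-11.428256237572386), array([26.2, 26. , 25.9, 26.2]))
```

View pics/p7.png

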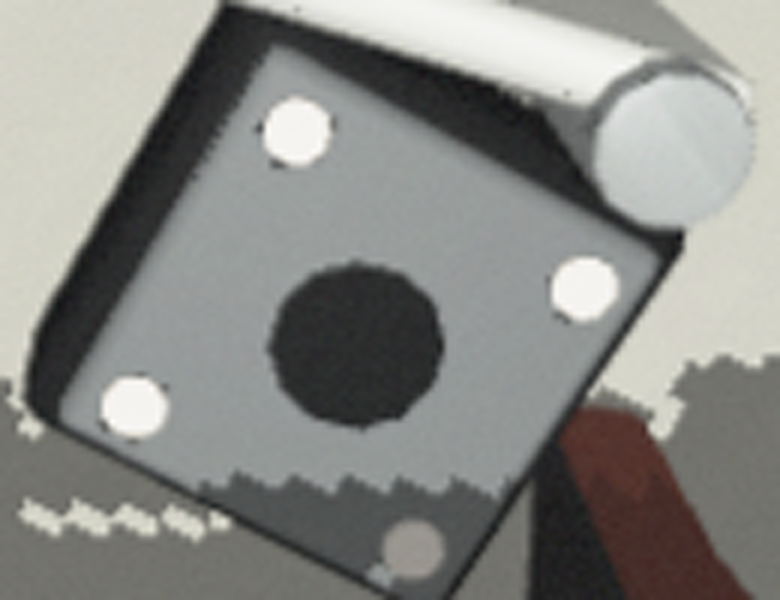

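Run:
```python
from step import *
run([(-19,-10,54),(-18,-20,54),(-12,-20,54),(-4,-20,54),(4,-20,54)])
im=snap(8)
cv2.imwrite('pics/s8.png',viewer.camera('side'))
```

```text
14.43 B [-19.   -1.9] A [54.  19.4] al 16 w 65.0/65.0 [ 1.  -0.1  0.5]
15.01 B [-18.  -13.1] A [54.  19.1] al 24 w 67.9/67.9 [ 1.5 -0.1 -0.2]
15.59 B [-12.  -13.5] A [54.  19.1] al 26 w 62.6/62.9 [1.4 0.4 0.1]
16.2 B [ -4. -14.] A [54.  19.1] al 30 w 55.8/55.7 [ 1.2 -1.1 -0.4]
16.8 B [  4.  -14.8] A [54.  19.1] al 34 w 49.4/49.7 [-0.5 -0.4 -0.1]
```

View pics/w8.png

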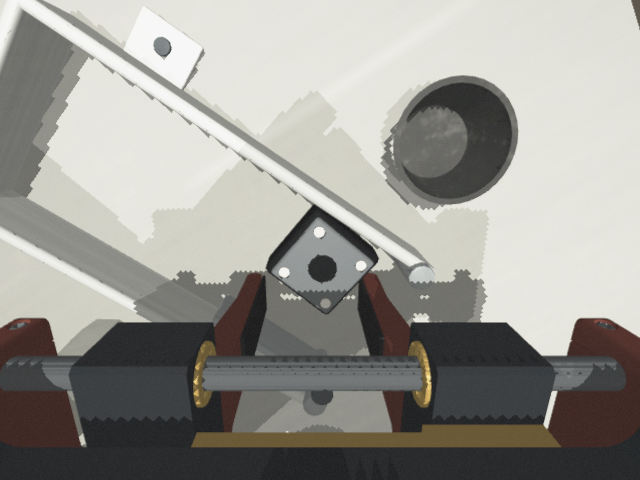

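View pics/s8.png

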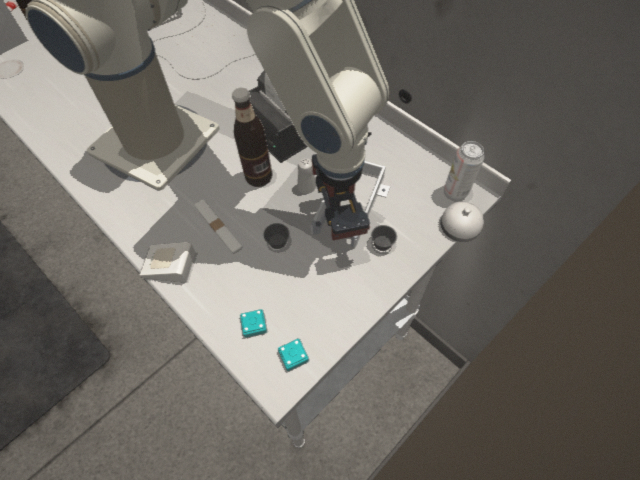

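Run:
```python
from step import *
im=cv2.imread('pics/w8.png'); show(im,'pics/p8.png',(240,200),(160,120)) 
im=cv2.imread('pics/p8.png'); cv2.imwrite('pics/p8.png',cv2.resize(im,(800,600)))
st=pickle.load(open('st8.pkl','rb'))
print(fromdots(0,0,[(284,272.5),(319.5,232),(361,266),(325.5,304)],st,f=1))
```

```text
(array([ 34.9, -16.4]), np.float64(-5.739057528537079), array([26.3, 26.4, 26.2, 26.3]))
```

View pics/p8.png

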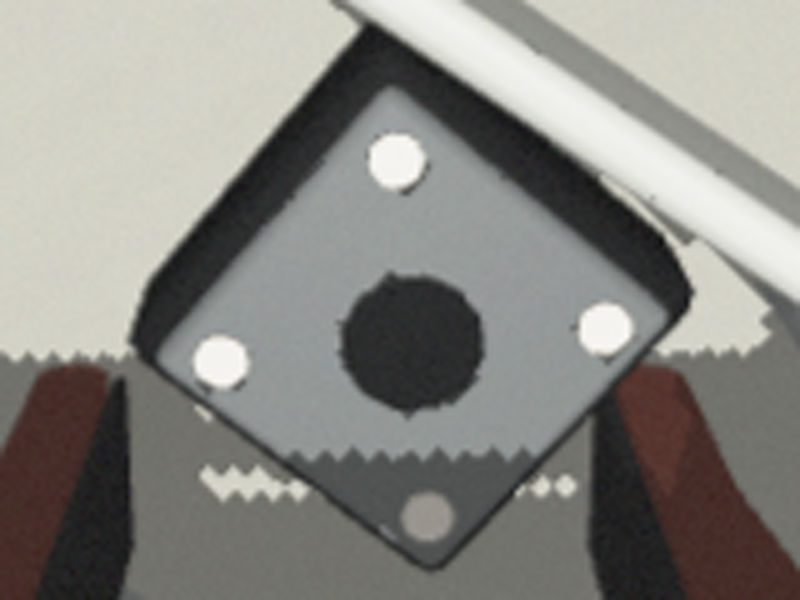

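Run:
```python
from step import *
run([(11,-18.5,53),(18,-18.5,52),(25,-18.5,51)])
im=snap(9)
im=im[180:420,140:460]; cv2.imwrite('pics/w9c.png',cv2.resize(im,(800,600),interpolation=cv2.INTER_CUBIC))
```

```text
17.61 B [ 11.  -14.1] A [53.  19.2] al 38 w 42.6/42.5 [ 0.4 -1.4 -0.5]
18.22 B [ 18.  -15.5] A [52.  19.6] al 46 w 37.9/37.6 [ 0.7 -0.8 -0.3]
18.82 B [ 25.  -17.3] A [51.  20.3] al 55 w 34.7/34.9 [ 1.4 -0.   0.3]
```

View pics/w9c.png

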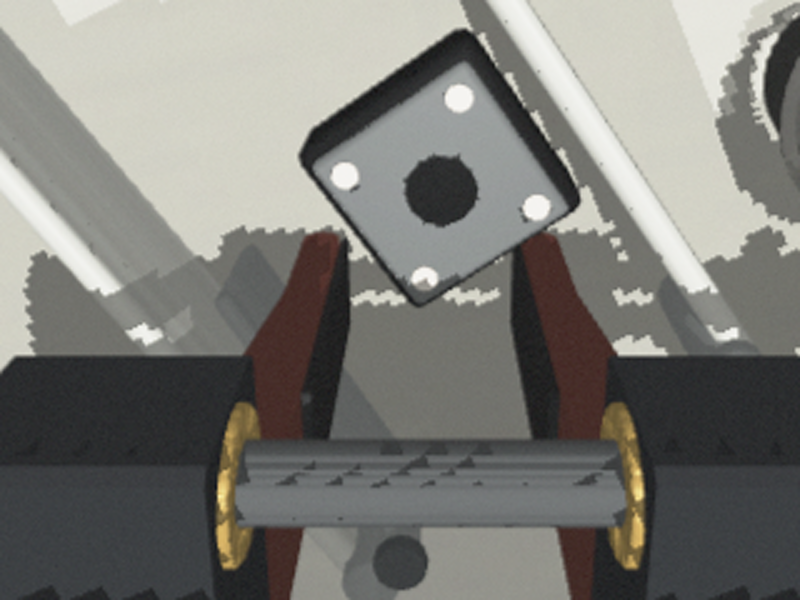

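Run:
```python
from step import *
st=pickle.load(open('st9.pkl','rb'))
print(fromdots(140,180,[(344,176),(459,98),(537,208),(425,279)],st,f=2.5))
```

```text
(array([ 57.2, -14.8]), np.float64(0.08768608903153348), array([26.2, 26.3, 26.3, 26.1]))
```

Run:
```python
from step import *
run([(33,-14,51.5),(41,-14,52),(48,-14,52)])
im=snap(10)
im=im[150:420,140:500]; cv2.imwrite('pics/w10c.png',cv2.resize(im,(800,600),interpolation=cv2.INTER_CUBIC))
```

```text
19.58 B [ 33.  -14.2] A [51.5 21. ] al 62 w 28.8/28.5 [ 1.8 -0.1 -0.5]
20.16 B [ 41.  -16.6] A [52.  22.5] al 74 w 29.6/29.5 [ 0.5 -1.2  0.7]
20.75 B [ 48 -14] A [52. 24.] al 84 w 27.2/27.1 [ 1.4 -0.  -0.2]
```

View pics/w10c.png

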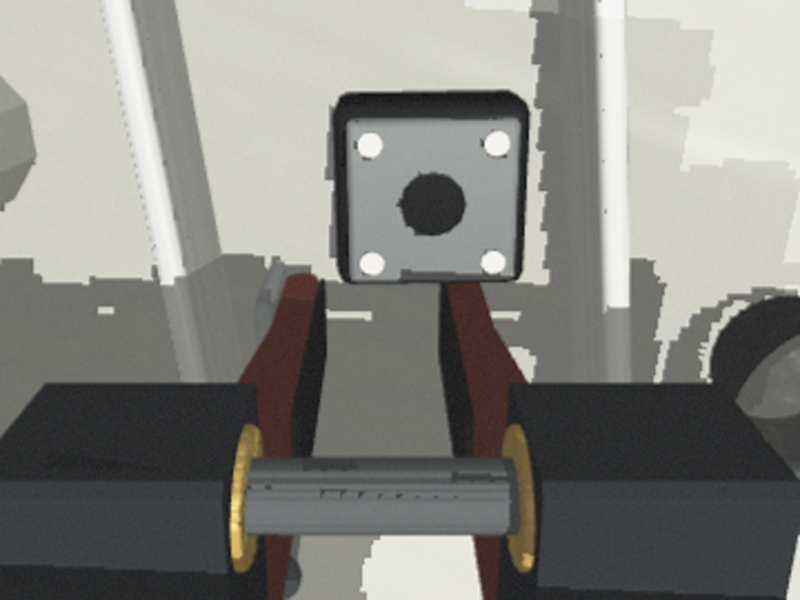

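Run:
```python
from step import *
st=pickle.load(open('st10.pkl','rb'))
print(fromdots(140,150,[(370,145),(497,143),(493,262),(372,263)],st,f=2.222))
run([(56,-15,52),(64,-15,52),(68,-15,53)])
im=snap(11)
im=im[150:420,140:500]; cv2.imwrite('pics/w11c.png',cv2.resize(im,(800,600),interpolation=cv2.INTER_CUBIC))
```

```text
(array([80.9, -9.3]), np.float64(-5.502321012632706), array([26.1, 26.1, 26.2, 26.1]))
21.48 B [ 56 -15] A [52. 24.] al 96 w 28.2/28.0 [ 1.1  0.1 -0.1]
21.84 B [ 64 -15] A [52.  22.2] al 108 w 28.1/28.0 [ 0.1 -0.8  1.2]
22.09 B [ 68 -15] A [53.  21.6] al 112 w 28.6/28.1 [ 0.1 -0.4 -0.1]
```

View pics/w11c.png

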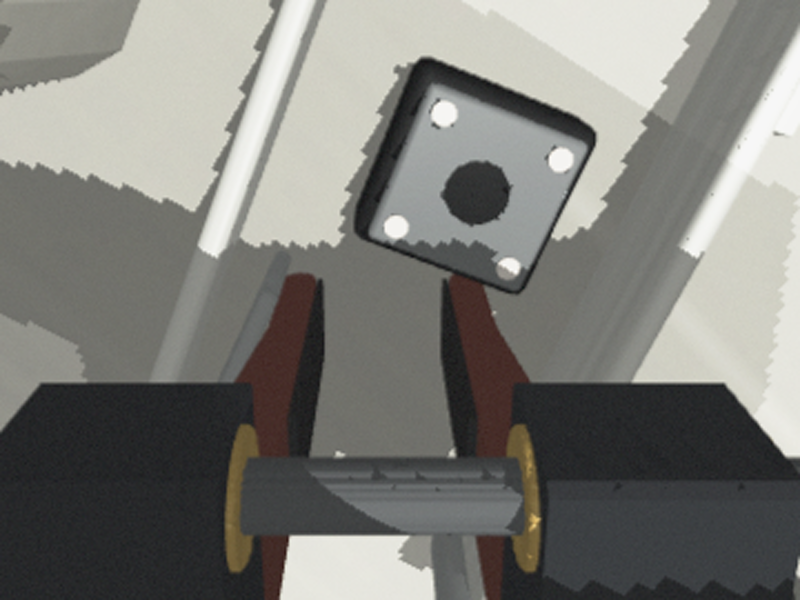

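Run:
```python
from step import *
st=pickle.load(open('st11.pkl','rb'))
P=fromdots(140,150,[(444,113),(561,159),(509,268),(397,226)],st,f=2.222); print(P)
c=P[0];a=np.radians(P[1])
for s in [(21,21),(21,-21),(-21,-21),(-21,21)]:
    r=R.from_euler('z',a).as_matrix()[:2,:2]@s; X=c+r; print(X,'hinge dist',np.hypot(X[0],X[1]-34))
```

```text
(array([100.3,  -2. ]), np.float64(0.5210908026908789), array([26. , 26.3, 26.1, 26.1]))
[121.1  19.2] hinge dist 121.98668007959265
[121.5 -22.8] hinge dist 134.0940884958567
[ 79.5 -23.2] hinge dist 97.90747550859373
[79.1 18.8] hinge dist 80.5319769270078
```

Run:
```python
from step import *
go((47,21),(62,-15.6),30)
st=env.read_state(); p=st['tool_pos'].copy()
env.move_l([p[0],p[1],p[2]+60],rate=80)
env.move_l([p[0],p[1],p[2]+200],rate=150)
env.reach([500,-165,320],[2**-.5,2**-.5,0,0]); env.hold(0.5)
im=snap(12); im2=viewer.camera('side'); cv2.imwrite('pics/s12.png',im2); cv2.imwrite('pics/c12.png',viewer.camera('scene'))
st=env.read_state(); print(st['time_s'],st['force'])
```

```text
26.125 [0.2 0.4 0.8]
```

View pics/w12.png

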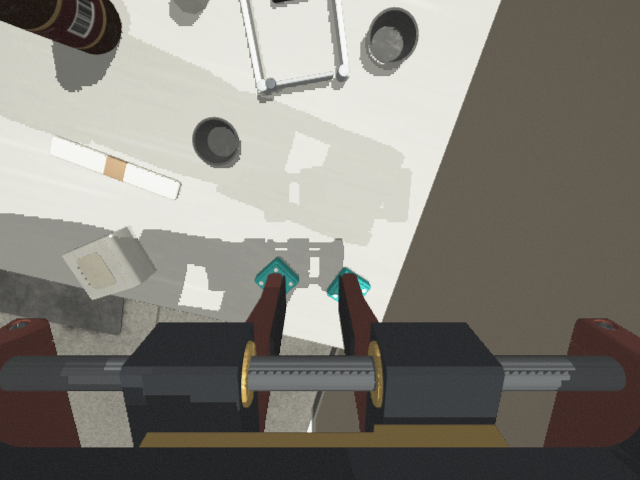

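View pics/s12.png

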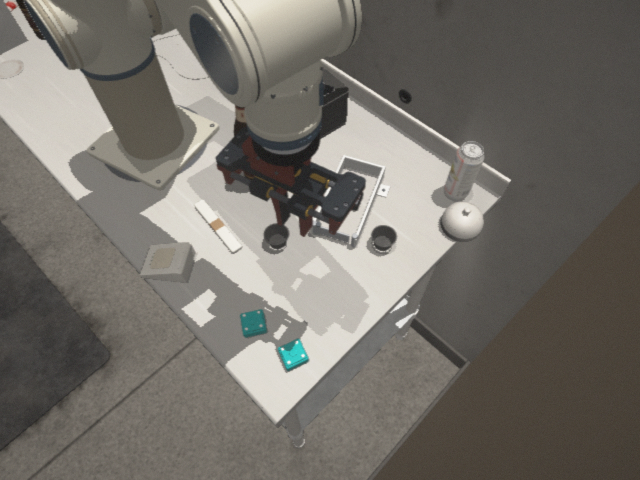

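Run:
```python
from step import *
env.move_joints([-0.019, 0.423, 1.63, 0, 1.089, -0.019]); env.hold(0.3)
im=snap(13); st=env.read_state(); print(st['time_s'])
a=cv2.imread('pics/wrist0.png')
f=lambda x:cv2.resize(x[20:320,0:330],(400,364))
w1=cv2.imread('pics/w1.png');w12=cv2.imread('pics/w12.png')
g=lambda x:cv2.resize(x[40:120,240:370],(400,236),interpolation=cv2.INTER_CUBIC)
cv2.imwrite('pics/cmp.png',np.vstack([np.hstack([f(a),f(im)]),np.hstack([g(w1),g(w12)])]))
```

```text
27.4167
```

View pics/cmp.png

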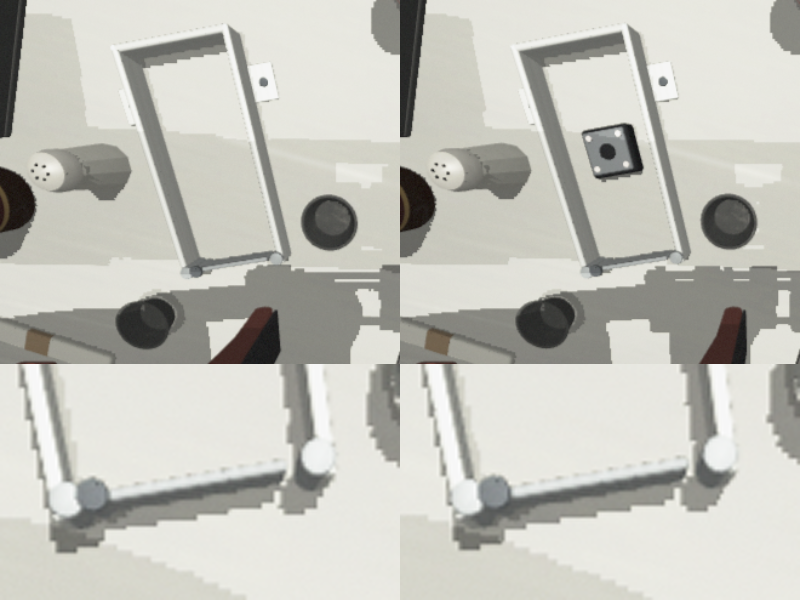

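The before/after comparison shows the flap shut exactly as at the start. The pager lies inside, well past the flap's sweep, and the shaker and both cups haven't moved. I'm handing the job in.

Run:
```python
from station import env, workorder
print(workorder.sign_off()); print(env.read_state()['time_s'])
```

```text
the job is handed in; nothing more can be done
None
the job is handed in; nothing more can be done
```

The pager is in the pen with the flap shut behind it, and I signed the job off at about 27 s of the 67 s allowed.

- **How it went:** I centred the pager by sliding it sideways along the worktop with one finger, then pushed it towards the doorway with the other. The leading finger opened the flap before the pager got there and held it near fully open. The gripper turned and narrowed step by step while the other finger pushed the pager through. Nothing was pinched or lifted, and the wrist force readings I took stayed under about 2 N.
- **Final checks:** The pager's centre measured about 100 mm inside the doorway and its rear edge about 79 mm, past the flap's 66 mm sweep. Pictures from the same poses before and after show the flap fully shut and the shaker and both sauce cups unmoved.
- **Brief contact:** On the way in the pager turned up to 11° and rubbed the right post and wall. I straightened it by moving the push point.
- **Measurement mismatch:** My rough sightings of the two cups were about 4 mm closer to the pen's middle line than the stated distances. The post spacing and pager dimensions agreed, so I relied on those.

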